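# Load a tool hanger into the bench's slotted rail

## Robot

A 6-joint arm with a two-finger parallel gripper is mounted at the origin on the work surface. World frame = base frame: x ahead of the robot, y to its left, z up, the work surface at z = 0. Lengths are in m, angles in rad, forces in N, time in s.
With the tool pointing down it reaches from about 0.275 to 1 m from the base axis. Payload 8.4 kg.
Tool frame: the origin (TCP) lies midway between the tips of the shut fingers; the grasp point (between the pads) lies 19 mm behind it; z points along the fingers, y is the direction in which the jaws open and shut (so a half turn about z gives the same grasp; the last joint's range is limited). The gripper opens to 85 mm and grips with 20 to 120 N. Pads are 22 mm wide; open, the fingers measure 114 mm over their backs; the gripper's body (76 mm by 85 mm) begins 54 mm behind the grasp point. The pads swing forward as they close: fully open they stand 13 mm farther back than shut.
Start: joints at [-1.134, 0.353, 1.633, -0, 1.155, -0.002], TCP at [0.266, -0.566, 0.231] pointing down, gripper open.
Joint ranges: [-2.63, 2.63], [-0.92, 2.1], [0.06, 2.66], [-1.3, 4.44], [0, 2.69], [-3.02, 3.02]. Speed limits (rad/s): [2.22, 2.22, 2.79, 3.14, 3.14, 3.14].

## Interface

Orientations are given as a unit quaternion [w, x, y, z].
In Python, from rig import env, imaging, order gives the robot as it stands.
- The arm moves only by the tool jog_arm, never from a script. Its argument "steps" is a list of rows, each a list of 5 numbers: the finger opening in cm, from 0 to 8.54, then the shift along the tool's x, y, z in cm, then the turn about the tool's z in rad. In form: [[jaw, dx, dy, dz, yaw], ...]. A call has 1 to 8 rows; each row is the pose to reach, as a shift and turn from the pose commanded when the call began, along the tool's axes at that moment; what a row does not reach only later rows make up. A row lasts 1/10 s, in which the tool goes at most 50 mm and 8.59 degrees, less where a joint would pass 70% of its speed; a pose out of reach is approached as far as the arm can. A call with a gripper value outside its range is refused whole. The fingers move at their own pace and stop on an object; the grip force is fixed at half the most. Time passes only in rows, so rows that repeat a pose let the fingers close. It gives the time, the measured TCP pose, the force and the opening at its end, in the units of the state.
- env.sense(): the state, without advancing time (a new reading comes with each control period).
- imaging.grab_frame(name): name is "scene" or "top"; returns (picture, depth): 420x560x3 uint8, red, green, blue; 420x560 float32, m along the optical axis (not along the pixel's ray), 0 where there is no reading.
- imaging.camera_params(name): a dict with "intrinsics" (3x3 intrinsics, pixels), "D" ([k1, k2, p1, p2, k3] as OpenCV has them; the pictures are not rectified), "extrinsics" (4x4, takes a point from camera to world coordinates). Camera axes: x right, y down, z forward; pixel columns grow to the right and rows downward; lengths in m; the calibration is good to about 2 mm. A picture is of the moment at which its call begins. camera_params takes no time and is no camera call.
- order.close_job(): hands the job in, once; it reports no verdict.
The state is a dict: "clock": time; "q": joint angles; "joint_vel": joint speeds; "effort": joint torques, N m; "tool_pos": TCP position; "orientation": TCP orientation; "wrist_force": force on the tool from outside, world axes, zero at the start; "ft_torque": the same for the moment, N m; "grip_width": finger opening in m.
Only numpy, scipy, OpenCV 4.12 (cv2) and the standard library are available. Lean on these libraries where they do the work, as an engineer would, in place of code of your own. Each camera call takes 0.05 s, during which the arm holds its last target. There are 200 camera calls.

## Task

Pick up the two-sided tool hanger by its wooden handle, bring its runner into the open, flared end of the slotted rail and slide it along until it presses in the sprung buffer of the end stop and the spring catch has snapped up behind it, so that it stays locked there with the buffer still pressed in when you let go. Do it gently, without forcing hanger or rail (stay under about 25 N), and leave the mallet, gouge, stone and offcut alone.

Things in the scene. Friction and masses are not known exactly. Their poses are not given: they have to be found in the camera images.
- hanger: loose steel two-sided tool hanger, 0.3 kg, standing on its hooks; alike when turned half round. Origin: centre line, underside of hooks; x = its sliding direction, y across, z up. Runner at z 23.5-32.5 mm, neck (16 x 6) to 50, crossbar 50-60 (24 in x, 62 in y), wooden handle 60-96. Legs (y 26-31 mm either side, 24 in x) go down from the crossbar to hooks reaching y 44 mm.
- runner (a point): middle of the hanger's runner, 28 mm above the hanger's origin; the runner is a steel box 44 long (x), 20 wide (y), 9 high
- grip (a point): middle of the hanger's handle, 80 mm above the hanger's origin. Handle 16 mm in x, 26 in y, 36 high: take it from above, fingers closing along the hanger's x
- rail: fixed aluminium C channel, slot upward, 300 mm long, 31 wide, on two 26 mm wide posts. Origin: on the bench under its middle; x = along it from open mouth to closed end, y across, z up. Inside 23 wide, 12 high: floor z 144 mm, lips 156-160, slot 10 wide; play of the runner 1.5 mm each side, 3 mm in height. Runner on the floor: hanger's origin at z 120.5 mm, legs astride the rail.
- mouth (a point): middle of the channel at its open end (rail x = -150, z = 150 mm); the 16 mm before it are flared, about 6 mm wider each side and below. A dark end stop is clamped on the lips; its place is not measured and differs each time: the locked hanger's centre comes to rail x = -12 to 92 mm, to be found by feel or eye (the catch drags a few N, the buffer adds up to 8 N, then a rigid block)
- buffer (a joint): how far the end stop's sprung pin (8 mm thick, facing the mouth, at crossbar height) is pressed in, m: 0 free, 0.009 fully in. 2 N to start, then 0.7 N per mm. The catch snaps up behind the crossbar when the buffer is in by about 5 mm and then holds it at 4 to 5 mm; pushing on to 9 mm is harmless, beyond is a rigid stop
- catch (a joint): how far the spring catch is pushed down, m: 0 up, 0.006 to 0.009 under the crossbar, 0.012 fully down. Two steel wedges beside the slot in front of the buffer, ramp towards the mouth, upright face towards the buffer; the crossbar's underside pushes them down as it slides over, 1.2 N plus 0.2 N per mm. Behind the crossbar it is up, give or take 3 mm
- mallet: loose carver's mallet lying on the bench, head 68 mm thick; leave alone
- gouge: loose gouge with wooden handle, 220 mm long, lying on the bench; leave alone
- stone: loose grey sharpening stone 160 x 50 x 25 mm; leave alone
- offcut: loose wooden offcut 90 x 60 x 30 mm; leave alone
Mind the look-alikes: they are no part of the job. What is meant by the hanger is not blue or turquoise, and is the smaller of those in its own colour.

How it is judged:
By the outcome, as a careful person would: the job done as asked, in the order asked, and still so for the second after the job is handed in, with the robot touching nothing.
It also fails if it takes over 70 s, if anything falls off the work surface, if the arm or the gripper's body presses on something with over 40 N, if the wrist force passes 120 N, or if a joint passes its speed limit or range.

## Working session

There is one attempt and no reset: what is moved stays moved. The work goes in short steps, Python scripts to look and compute and a tool call to move; the robot and the scene stay as the last step left them, time stands still between calls to the robot, and variables do not carry over. Pictures are saved under pics/ and viewed, on a budget of 10 in all, crops included, one or two more only if the job needs it, and the job is handed in when it is done.

Besides the shell and the picture viewer there is one more tool, called after "Request:" as name(argument=value, ...) on one line, values as JSON. jog_arm: Moves the arm, as the interface text tells. Its arguments: {"type":"object","properties":{"steps":{"type":"array"}},"required":["steps"]}

```bash
mkdir -p pics; ls
python3 - <<'E'
from rig import env, imaging
import cv2, numpy as np
np.set_printoptions(precision=4,suppress=True)
print(env.sense())
for n in("scene","top"):
    im,d=imaging.grab_frame(n); cv2.imwrite(f"pics/{n}0.png",im[:,:,::-1]); np.savez(f"pics/{n}0.npz",im=im,d=d)
    p=imaging.camera_params(n); print(n,p["intrinsics"],p["D"],p["extrinsics"])
E
```

```text
pics
{'clock': 0.0, 'q': array([-1.1344,  0.3536,  1.6341,  0.    ,  1.1552, -0.0024]), 'joint_vel': array([-0.0006,  0.002 , -0.0008,  0.0013,  0.0007, -0.0007]), 'effort': array([ -0.0004, -60.5245, -34.2063,   0.0001,   0.0093,   0.0001]), 'tool_pos': array([ 0.2653, -0.5654,  0.2306]), 'orientation': array([-0.0007,  0.976 ,  0.2176, -0.0001]), 'wrist_force': array([0.5537, 0.1331, 0.2288]), 'ft_torque': array([-0.0479, -0.051 ,  0.0251]), 'grip_width': 0.08561195379085289}
scene [[473.2208   0.     279.4034]
 [  0.     473.2208 212.9417]
 [  0.       0.       1.    ]] [-0.1415  0.      0.      0.      0.    ] [[ 0.4652  0.6114 -0.6401  1.2921]
 [ 0.8851 -0.3285  0.3296 -0.4922]
 [-0.0088 -0.7199 -0.694   0.9344]
 [ 0.      0.      0.      1.    ]]
top [[478.4898   0.     286.6578]
 [  0.     478.4898 213.892 ]
 [  0.       0.       1.    ]] [-0.0025  0.      0.      0.      0.    ] [[ 0.0264 -0.9916  0.1265  0.413 ]
 [-0.9994 -0.0288 -0.0174 -0.0831]
 [ 0.0209 -0.126  -0.9918  1.1044]
 [ 0.      0.      0.      1.    ]]
```

View pics/scene0.png

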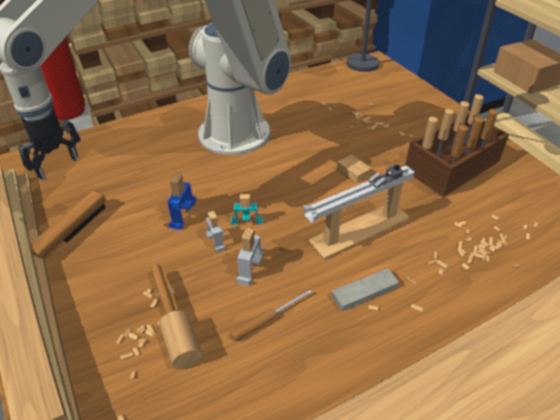

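View pics/top0.png

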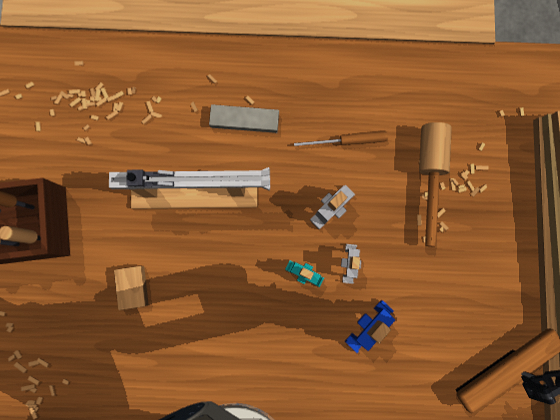

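The scene view shows the small grey hanger at about (215,230) and the larger grey one at (248,258). The rail runs from its mouth at (310,210) to the stop near (390,175). In the top view the small hanger is at (352,264), the rail mouth at (268,179) and the stop near (135,178).

```bash
cat > h.py <<'E'
import numpy as np, cv2
from rig import env, imaging
np.set_printoptions(precision=4,suppress=True)
def cloud(n,d):
    p=imaging.camera_params(n);K=p["intrinsics"];v,u=np.mgrid[:d.shape[0],:d.shape[1]]
    uv=np.stack([u.ravel(),v.ravel()],1).astype(np.float64)[:,None]
    r=cv2.undistortPoints(uv,K,np.array(p["D"]))[:,0].reshape(*d.shape,2)
    c=np.dstack([r*d[...,None],d]); E=p["extrinsics"]
    return c@E[:3,:3].T+E[:3,3]
def rect(P):
    (c,s,a)=cv2.minAreaRect((P[:,:2]*1000).astype(np.float32)); return np.array([*c,*s,a])
E
python3 - <<'E'
from h import *
for n,boxes in dict(top=dict(small=(335,235,372,292),big=(300,180,362,232),rail=(100,160,280,200)),scene=dict(small=(200,208,230,252),big=(234,226,266,288),rail=(300,160,416,222))).items():
    z=np.load(f"pics/{n}0.npz");C=cloud(n,z["d"])
    for k,(a,b,c,e) in boxes.items():
        P=C[b:e,a:c].reshape(-1,3);im=z["im"][b:e,a:c].reshape(-1,3).astype(int);ok=z["d"][b:e,a:c].ravel()>0
        P=P[ok];im=im[ok]
        bands=[(.147,.157),(.157,.165),(.165,.3)] if k=="rail" else [(.008,.03),(.04,.065),(.065,.088),(.088,.13)]
        for lo,hi in bands:
            m=(P[:,2]>lo)&(P[:,2]<hi)
            if m.sum()>5: print(n,k,lo,hi,m.sum(),"min",P[m].min(0),"max",P[m].max(0),"med",np.median(P[m],0),"rect",rect(P[m]))
E
```

```text
top small 0.008 0.03 68 min [ 0.4006 -0.2701  0.0084] max [ 0.4873 -0.2267  0.0296] med [ 0.445  -0.2441  0.014 ] rect [ 443.8809 -248.0504   87.0657   41.9412    8.0667]
top small 0.04 0.065 224 min [ 0.4124 -0.2624  0.0422] max [ 0.4755 -0.2336  0.0643] med [ 0.4402 -0.2447  0.0594] rect [ 444.0207 -247.7687   24.2335   62.0075   85.233 ]
top small 0.065 0.088 23 min [ 0.4312 -0.2424  0.0682] max [ 0.457  -0.2385  0.0879] med [ 0.4438 -0.2404  0.0763] rect [ 444.0584 -240.2245   25.7823    3.7489    1.2993]
top small 0.088 0.13 98 min [ 0.4312 -0.2564  0.0911] max [ 0.4566 -0.2393  0.1018] med [ 0.4438 -0.2477  0.0949] rect [ 443.8622 -248.2969   16.5601   26.0664   83.9244]
top big 0.008 0.03 89 min [ 0.5212 -0.2566  0.008 ] max [ 0.6231 -0.1559  0.0279] med [ 0.5415 -0.1748  0.0169] rect [ 573.1463 -206.4272   30.9468  115.92     45.3573]
top big 0.04 0.065 135 min [ 0.5333 -0.2418  0.0401] max [ 0.5987 -0.1671  0.0644] med [ 0.5628 -0.1957  0.0429] rect [ 564.7308 -202.4055   59.0426   68.5126   69.957 ]
top big 0.065 0.088 344 min [ 0.5339 -0.245   0.065 ] max [ 0.6112 -0.1678 
[... 1918 characters left out ...]
 -206.4275   32.0332   84.153    44.9354]
scene big 0.088 0.13 229 min [ 0.5557 -0.2247  0.088 ] max [ 0.5913 -0.1878  0.1296] med [ 0.5784 -0.2103  0.1176] rect [ 571.5724 -206.6108   21.7862   36.7694   46.8175]
scene rail 0.147 0.157 380 min [ 0.5767 -0.0629  0.147 ] max [0.6259 0.2576 0.157 ] med [0.6107 0.0762 0.1518] rect [596.0579  96.2629  42.4565 321.1547   3.1308]
scene rail 0.157 0.165 751 min [ 0.5728 -0.0615  0.157 ] max [0.6285 0.2592 0.1649] med [0.6026 0.0649 0.1602] rect [594.6894  98.4914  46.5317 321.2363   3.7881]
scene rail 0.165 0.3 286 min [ 0.5763 -0.0626  0.1651] max [0.6212 0.2196 0.1909] med [0.5992 0.1867 0.1756] rect [599.8999  78.4376  35.6261 282.2733   2.6427]
```

Run:
```python
from h import *
for n,(a,b,c,e) in dict(top=(100,160,280,200),scene=(300,160,416,222)).items():
    z=np.load(f"pics/{n}0.npz");P=cloud(n,z["d"])[b:e,a:c].reshape(-1,3)
    m=(abs(P[:,2]-.160)<.003)&(P[:,1]>-.04)&(P[:,1]<.13); Q=P[m]
    R=rect(Q);print(n,"lips",R,np.median(Q[:,2]))
    cs=[]
    for y in np.arange(-.066,.26,.006):
        s=P[(abs(P[:,1]-y)<.003)&(P[:,2]>.14)]
        if len(s)<3: continue
        l=s[s[:,2]<.166]
        lx=(l[:,0].min()*1e3,l[:,0].max()*1e3) if len(l) else (0,0)
        cs.append((y,sum(lx)/2)); t=s[s[:,2]>.166]
        print("%.3f  x %.1f..%.1f  med z %.4f zmax %.4f nhigh %d"%(y,*lx,np.median(s[:,2]),s[:,2].max(),len(t)), (t[:,0].min()*1e3,t[:,0].max()*1e3) if len(t) else "")
    cs=np.array([c for c in cs if -.03<c[0]<.12]);f=np.polyfit(cs[:,0],cs[:,1],1);print("fit x mm=",f,"angle",90-np.degrees(np.arctan(f[0]/1e3)))
im=np.load("pics/top0.npz")["im"][150:215,95:285];s=np.load("pics/scene0.npz")["im"][150:225,295:425]
A=cv2.resize(im,None,fx=4,fy=4,interpolation=2);B=cv2.resize(s,(520,300),interpolation=2)
o=np.zeros((600,760,3),np.uint8);o[:260,:760]=A;o[270:570,:520]=B;cv2.imwrite("pics/rail.png",o[:,:,::-1])
```

```text
top lips [602.0957  44.4755  31.8082 169.7317   2.4435] 0.15968624813806076
-0.060  x 584.5..627.7  med z 0.1623 zmax 0.1701 nhigh 8 (np.float64(590.835435925961), np.float64(615.9560400569841))
-0.054  x 586.1..625.4  med z 0.1611 zmax 0.1672 nhigh 4 (np.float64(591.2732250616657), np.float64(619.9145368122771))
-0.048  x 587.8..623.4  med z 0.1589 zmax 0.1636 nhigh 0 
-0.042  x 590.0..621.5  med z 0.1584 zmax 0.1629 nhigh 0 
-0.036  x 589.6..621.5  med z 0.1589 zmax 0.1628 nhigh 0 
-0.030  x 589.5..620.8  med z 0.1582 zmax 0.1634 nhigh 0 
-0.024  x 589.1..620.7  med z 0.1594 zmax 0.1637 nhigh 0 
-0.018  x 588.6..620.8  med z 0.1586 zmax 0.1640 nhigh 0 
-0.012  x 588.8..620.1  med z 0.1589 zmax 0.1627 nhigh 0 
-0.006  x 588.4..620.1  med z 0.1580 zmax 0.1618 nhigh 0 
-0.000  x 588.2..619.5  med z 0.1590 zmax 0.1632 nhigh 0 
0.006  x 587.2..617.6  med z 0.1584 zmax 0.1616 nhigh 0 
0.012  x 587.6..617.2  med z 0.1577 zmax 0.1631 nhigh 0 
0.018  x 587.5..616.8  med z 0.1588 zmax 0.1623 nhigh 0 
0.024  x 587.0..617.5  med z 0.1580 zmax 0.1625 nhigh 0 
0.030  x 586.4..616.8  med z 0.1581
[... 6883 characters left out ...]
igh 19 (np.float64(585.2290184130325), np.float64(609.8895098427021))
0.216  x 605.2..610.2  med z 0.1655 zmax 0.1881 nhigh 11 (np.float64(592.1003801160649), np.float64(609.021752291685))
0.222  x 606.7..609.0  med z 0.1533 zmax 0.1763 nhigh 2 (np.float64(596.7658765558691), np.float64(605.84274303327))
0.228  x 600.5..610.2  med z 0.1560 zmax 0.1606 nhigh 0 
0.234  x 580.2..608.7  med z 0.1594 zmax 0.1620 nhigh 0 
0.240  x 577.1..607.3  med z 0.1584 zmax 0.1618 nhigh 0 
0.246  x 578.1..609.1  med z 0.1576 zmax 0.1617 nhigh 0 
0.252  x 572.8..609.0  med z 0.1570 zmax 0.1625 nhigh 0 
0.258  x 576.8..605.9  med z 0.1570 zmax 0.1606 nhigh 0 
fit x mm= [-31.2196 602.1615] angle 91.7881708158261
```

View pics/rail.png

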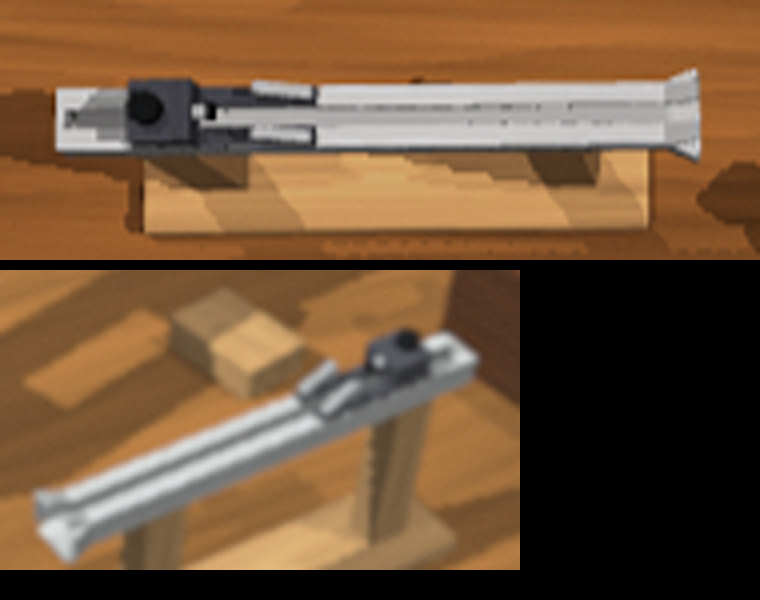

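Rail measured from both views: axis about 92.3° in world coordinates, x ≈ 603.3 − 0.041·y mm, lip top z 160 mm, mouth at y ≈ −44 mm. The catch faces sit near y 0.157 and the pin tip near 0.173, so the locked centre should come to y ≈ 0.168. The small hanger is at (444, −248) mm with its x axis at 85°. I'll move above it first.

Request:
jog_arm(steps=[[5.0, 3.7, -2.6, 0, 0.07], [5.0, 7.4, -5.3, 0, 0.14], [5.0, 11.1, -7.9, 0, 0.21], [5.0, 14.8, -10.6, 0, 0.28], [5.0, 18.5, -13.2, 0, 0.35], [5.0, 22.2, -15.9, 0, 0.42], [5.0, 26.0, -18.5, 0, 0.48], [5.0, 29.65, -21.15, 0, 0.525]])

```text
clock: 0.9
tool_pos: [0.4446, -0.2466, 0.2312]
orientation: [-0.0, 0.999, -0.044, -0.0]
wrist_force: [0.4, 0.2, -0.6]
grip_width: 0.0499
```

```bash
cat >> h.py <<'E'
from scipy.spatial.transform import Rotation as Ro
def state(): 
    s=env.sense();q=s["orientation"];R=Ro.from_quat([*q[1:],q[0]]).as_matrix()
    return s,R,np.degrees(np.arctan2(R[1,1],R[0,1]))
def to(x,y,z,ang):
    s,R,a=state();d=R.T@(np.array([x,y,z])-s["tool_pos"])*100
    print("t %.2f pos"%s["clock"],s["tool_pos"]*1e3,"yang %.2f"%a,"F",s["wrist_force"],"w %.4f"%s["grip_width"],"zax",R[:,2],"-> d cm",d,"yaw %.4f"%np.radians((a-ang+90)%180-90))
E
python3 - <<'E'
from h import *
to(.444,-.248,.1,85)
E
```

```text
t 0.90 pos [ 444.6071 -246.5749  231.189 ] yang -95.08 F [ 0.4064  0.1807 -0.5784] w 0.0499 zax [-0.0001  0.0001 -1.    ] -> d cm [-0.0469  0.1481 13.1189] yaw -0.0015
```

Request:
jog_arm(steps=[[5.0, -0.03, 0.1, 4, 0], [5.0, -0.03, 0.12, 8, 0], [5.0, -0.03, 0.12, 11.5, 0], [5.0, -0.03, 0.12, 14, 0], [5.0, -0.03, 0.12, 15.5, 0], [5.0, -0.03, 0.12, 16.3, 0], [5.0, -0.03, 0.12, 16.3, 0]])

```text
clock: 1.6
tool_pos: [0.4431, -0.2492, 0.0674]
orientation: [-0.0, 0.999, -0.043, -0.001]
wrist_force: [-0.3, 0.8, 0.1]
grip_width: 0.0495
```

Request:
jog_arm(steps=[[1.0, 0, 0, 0, 0], [1.0, 0, 0, 0, 0], [1.0, 0, 0, 0, 0], [1.0, 0, 0, 0, 0], [1.0, 0, 0, 0, 0], [1.0, 0, 0, 0, 0]])

```text
clock: 2.2
tool_pos: [0.4443, -0.25, 0.0692]
orientation: [0.0, 0.999, -0.043, 0.001]
wrist_force: [-1.4, -0.1, 7.2]
grip_width: 0.0151
```

Request:
jog_arm(steps=[[1.0, 0, 0, -2, 0], [1.0, 0, 0, -5, 0], [1.0, 0, 0, -9, 0], [1.0, 0, 0, -13, 0], [1.0, 0, 0, -16, 0]])

```text
clock: 2.7
tool_pos: [0.4439, -0.2496, 0.2308]
orientation: [0.0, 0.999, -0.043, 0.001]
wrist_force: [0.5, -0.4, -2.0]
grip_width: 0.015
```

Run:
```python
from h import *
to(.607,-.105,.196,92.3)
for n in("scene","top"):
    im,d=imaging.grab_frame(n);np.savez(f"pics/{n}1.npz",im=im,d=d)
    C=cloud(n,d); s=env.sense()["tool_pos"]
    m=(np.linalg.norm((C-s)[...,:2],axis=-1)<.06)&(C[...,2]>.13)&(d>0)
    P=C[m]
    for lo in np.arange(.14,.28,.01):
        b=P[(P[:,2]>=lo)&(P[:,2]<lo+.01)]
        if len(b)>5: print(n,"%.2f"%lo,len(b),b.min(0)*1e3,b.max(0)*1e3,rect(b))
    v,u=np.nonzero(m); a=im[max(v.min()-25,0):v.max()+25,max(u.min()-25,0):u.max()+25]
    cv2.imwrite(f"pics/{n}1.png",cv2.resize(a,None,fx=3,fy=3)[:600,:780,::-1])
i=[cv2.imread(f"pics/{n}1.png") for n in("scene","top")]
o=np.zeros((max(x.shape[0] for x in i),sum(x.shape[1] for x in i),3),np.uint8);x=0
for k in i:o[:k.shape[0],x:x+k.shape[1]]=k;x+=k.shape[1]
f=min(1,800/o.shape[1],600/o.shape[0]);cv2.imwrite("pics/held.png",cv2.resize(o,None,fx=f,fy=f))
```

```text
t 2.70 pos [ 443.8694 -249.6288  230.7856] yang -94.94 F [ 0.4674 -0.4127 -2.0405] w 0.0150 zax [ 0.0016 -0.0009 -1.    ] -> d cm [ 15.0018 -15.8159   3.4918] yaw -0.1263
scene 0.16 35 [ 401.3246 -264.8436  161.4789] [ 488.0715 -240.3688  169.9913] [ 445.2404 -249.9191   24.1907   86.3278   85.9156]
scene 0.17 63 [ 398.403  -264.4498  170.2617] [ 487.2226 -238.8935  179.5652] [ 442.8093 -249.2763   24.3193   87.4918   85.8928]
scene 0.18 47 [ 412.9742 -272.222   180.4726] [ 474.8048 -227.0197  189.9348] [ 446.0817 -252.5029   43.8076   57.2505   68.0432]
scene 0.19 86 [ 410.5348 -272.052   190.1346] [ 474.6753 -227.0161  199.3999] [ 446.8554 -251.2321   46.4475   58.1308   63.8858]
scene 0.20 37 [ 415.8613 -263.9345  200.3736] [ 474.8526 -240.994   209.7209] [ 445.4436 -252.0112   22.9304   58.9147   89.075 ]
scene 0.21 54 [ 418.0944 -264.6172  210.1728] [ 476.8208 -239.1346  219.9484] [ 447.6334 -250.5157   23.9754   57.3727   85.2992]
scene 0.22 79 [ 440.6262 -264.6748  220.0463] [ 473.3586 -239.0032  229.882 ] [ 458.4154 -252.388    23.7147   32.3545   81.2724]
scene 0.23 40 [ 445
[... 316 characters left out ...]
7] [ 446.6186 -252.5416   29.6902   37.6298   19.9222]
scene 0.26 49 [ 433.4091 -272.3497  260.1786] [ 459.1099 -230.9552  269.5851] [ 450.4886 -251.4606   23.7674   36.3246   21.4258]
scene 0.27 66 [ 434.0135 -287.3303  270.5461] [ 460.2469 -213.9543  279.9796] [ 445.6881 -250.0255   73.6376   24.82     85.6082]
scene 0.28 157 [ 430.4375 -292.8385  280.0147] [ 462.7191 -205.6671  289.91  ] [ 444.4876 -248.3451   87.4803   30.5156   84.4827]
top 0.16 7 [ 478.7809 -249.1362  166.5582] [ 485.0597 -240.9153  169.7281] [ 481.9203 -245.0258    6.0488    8.3915    1.5861]
top 0.17 22 [ 472.3436 -247.5173  170.5812] [ 490.4233 -240.5045  179.9375] [ 481.238  -244.0386    6.1805   18.1483   85.7205]
```

View pics/held.png

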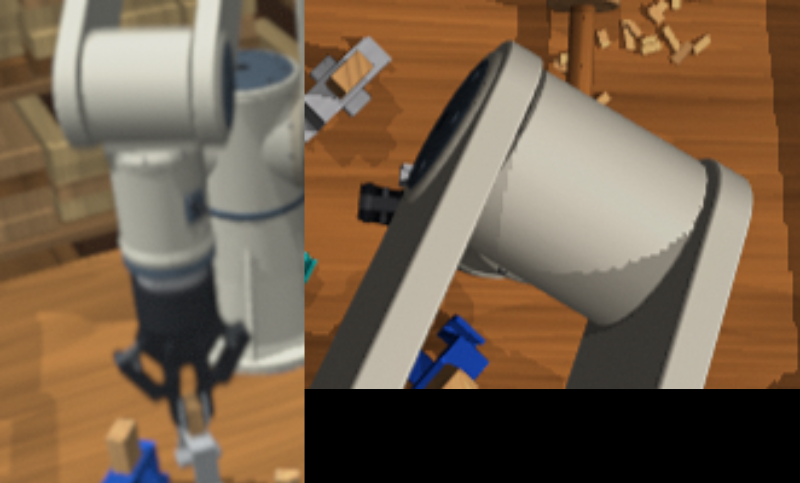

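The hanger is held straight between the fingers, with its underside at about z 162 mm, which matches a 69 mm offset from the TCP. Next I'll move it in front of the mouth.

Request:
jog_arm(steps=[[1.0, 2, -2, 0, -0.02], [1.0, 5, -5, 0, -0.05], [1.0, 8, -8, 0, -0.08], [1.0, 11, -11.1, 0, -0.1], [1.0, 13.5, -13.7, 0, -0.12], [1.0, 14.8, -15, 0, -0.126], [1.0, 15.15, -15.3, 0, -0.126], [1.0, 15.15, -15.3, 0, -0.126]])

```text
clock: 3.6
tool_pos: [0.6071, -0.1101, 0.2272]
orientation: [-0.0, 1.0, 0.02, -0.001]
wrist_force: [-0.4, -0.0, -2.7]
grip_width: 0.0149
```

Request:
jog_arm(steps=[[1.0, 0, 0, 1.5, 0], [1.0, 0, 0, 3, 0], [1.0, 0, 0, 3.9, 0], [1.0, 0, 0, 3.95, 0]])

```text
clock: 4.0
tool_pos: [0.6061, -0.1104, 0.1865]
orientation: [-0.0, 1.0, 0.019, -0.002]
wrist_force: [0.2, 0.2, -1.9]
grip_width: 0.0147
```

Run:
```python
from h import *
to(.608,-.105,.1912,92.3)
ims=[]
for n in("scene","top"):
    im,d=imaging.grab_frame(n);np.savez(f"pics/{n}2.npz",im=im,d=d)
    C=cloud(n,d); s=env.sense()["tool_pos"]
    m=(np.linalg.norm((C-s)[...,:2],axis=-1)<.055)&(C[...,2]>.11)&(C[...,1]<-.07)&(d>0)
    P=C[m]
    for lo,hi in((.115,.14),(.14,.165),(.165,.176),(.176,.184)):
        b=P[(P[:,2]>=lo)&(P[:,2]<hi)]
        if len(b)>5: print(n,"%.3f"%lo,len(b),b.min(0)*1e3,b.max(0)*1e3,rect(b))
a=np.load("pics/scene2.npz")["im"][130:300,220:420];b=np.load("pics/top2.npz")["im"][120:290,200:400]
cv2.imwrite("pics/v2.png",cv2.resize(np.hstack([a,b]),None,fx=2,fy=2,interpolation=2)[:,:,::-1])
```

```text
t 4.00 pos [ 606.0884 -110.4449  186.4744] yang -87.77 F [ 0.1869  0.2161 -1.9061] w 0.0147 zax [-0.0036  0.0006 -1.    ] -> d cm [ 0.2105 -0.537  -0.4729] yaw -0.0012
scene 0.115 154 [ 558.5666 -123.088   117.0464] [648.4018 -93.9631 139.8947] [ 603.1448 -110.3383   90.6078   26.2502    4.5663]
scene 0.140 180 [ 570.2963 -132.6822  140.0108] [636.2414 -95.9569 164.6786] [ 603.997  -118.2283   66.975    29.6156   14.57  ]
scene 0.165 71 [ 572.2553 -123.6794  165.9143] [636.7622 -96.5758 175.8893] [ 605.4805 -117.7741   65.963    23.5931   18.813 ]
scene 0.176 92 [ 572.6258 -123.5763  176.0065] [634.1073 -96.4617 183.6991] [ 602.7762 -110.4605   61.9957   25.6034    4.4089]
top 0.115 49 [ 566.5152 -123.0506  119.251 ] [575.677  -99.9579 139.4377] [ 572.1157 -111.5345   23.5089    8.8515   84.1514]
top 0.140 93 [ 574.3729 -131.6842  140.052 ] [614.4409 -88.335  164.6946] [ 591.6928 -106.9487   45.8567   36.7825   78.0257]
top 0.165 27 [ 574.3376 -123.0778  165.1321] [ 599.0904 -100.6232  175.994 ] [ 587.1677 -111.5401   24.6734   21.9658    2.6428]
top 0.176 111 [ 574.3843 -122.5401  176.1084] [ 599.3964 -100.2929  182.1996] [ 586.8435 -111.3866   24.6015   21.7799    1.3445]
```

View pics/v2.png

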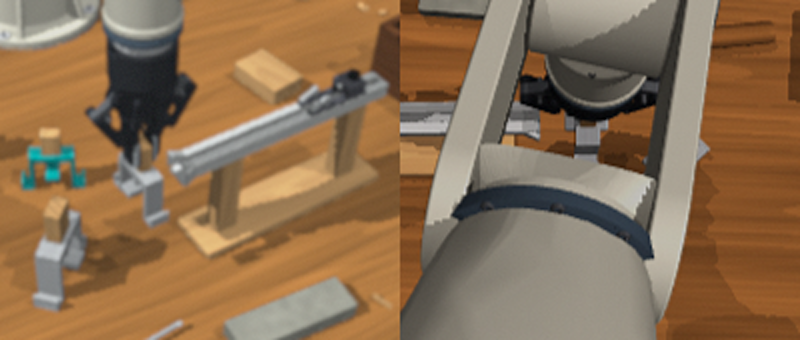

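Request:
jog_arm(steps=[[1.0, 0.15, 0, -0.3, 0], [1.0, 0.15, 0, -0.3, 0], [1.0, 0.15, 0, -0.3, 0], [1.0, 0.15, 0, -0.3, 0]])

```text
clock: 4.5
tool_pos: [0.6095, -0.11, 0.1921]
orientation: [0.0, 1.0, 0.02, 0.0]
wrist_force: [0.0, -0.1, -2.1]
grip_width: 0.015
```

Run:
```python
from h import *
to(.608,-.105,.1912,92.3)
n="top";im,d=imaging.grab_frame(n);C=cloud(n,d)
m=(abs(C[...,0]-.59)<.04)&(abs(C[...,1]+.111)<.03)&(d>0)
P=C[m]
for lo,hi in((.115,.14),(.165,.19)):
    b=P[(P[:,2]>=lo)&(P[:,2]<hi)];print(lo,len(b),b.min(0)*1e3,b.max(0)*1e3,np.percentile(b[:,2],[50,70,85,95]))
to(.608,-.105,.1912,92.3)
```

```text
t 4.50 pos [ 609.4583 -110.0452  192.1246] yang -87.72 F [ 0.0456 -0.0972 -2.1327] w 0.0150 zax [ 0.0005 -0.0001 -1.    ] -> d cm [-0.1257 -0.5099  0.0923] yaw -0.0003
0.115 59 [ 567.6399 -122.8507  124.1153] [578.5028 -99.7237 139.7771] [0.1283 0.1304 0.1365 0.138 ]
0.165 143 [ 577.2462 -122.6701  167.2561] [602.8641 -98.2214 185.5172] [0.1823 0.1834 0.184  0.1849]
t 4.55 pos [ 609.3673 -110.059   191.9992] yang -87.72 F [-0.9824  0.1727 -2.8214] w 0.0150 zax [ 0.0003 -0.0001 -1.    ] -> d cm [-0.1165 -0.511   0.0798] yaw -0.0003
```

Request:
jog_arm(steps=[[1.0, -0.05, -0.7, 0.08, 0], [1.0, -0.05, -1.5, 0.08, 0], [1.0, -0.05, -2.3, 0.08, 0], [1.0, -0.05, -3.1, 0.08, 0], [1.0, -0.05, -3.8, 0.08, 0], [1.0, -0.05, -4.4, 0.08, 0], [1.0, -0.05, -5.0, 0.08, 0], [1.0, -0.05, -5.0, 0.08, 0]])

```text
clock: 5.35
tool_pos: [0.6068, -0.0593, 0.191]
orientation: [-0.0, 1.0, 0.02, -0.0]
wrist_force: [-0.5, -0.4, -1.8]
grip_width: 0.0151
```

Run:
```python
from h import *
to(.6033+.041*.06,-.06,.1912,92.3); print(env.sense()["ft_torque"])
```

```text
t 5.35 pos [606.7838 -59.3472 190.9787] yang -87.68 F [-0.4933 -0.405  -1.8046] w 0.0151 zax [-0.0001  0.0002 -1.    ] -> d cm [-0.1049  0.0611 -0.0221] yaw 0.0003
[ 0.0275 -0.0222  0.0246]
```

Request:
jog_arm(steps=[[1.0, -0.05, -0.7, 0, 0], [1.0, -0.05, -1.5, 0, 0], [1.0, -0.05, -2.3, 0, 0], [1.0, -0.05, -3.1, 0, 0], [1.0, -0.05, -3.9, 0, 0], [1.0, -0.05, -4.6, 0, 0], [1.0, -0.05, -5.0, 0, 0], [1.0, -0.05, -5.0, 0, 0]])

```text
clock: 6.15
tool_pos: [0.6043, -0.0096, 0.191]
orientation: [-0.0, 1.0, 0.02, 0.0]
wrist_force: [1.0, 0.3, -1.9]
grip_width: 0.0147
```

Run:
```python
from h import *
to(.6033+.041*.01,-.01,.1912,92.3); print(env.sense()["ft_torque"])
n="scene";im,d=imaging.grab_frame(n)
cv2.imwrite("pics/v3.png",cv2.resize(im[130:260,280:430],(750,600)[:2] if 0 else None,fx=4,fy=4,interpolation=2)[:,:,::-1])
```

```text
t 6.15 pos [604.3292  -9.5928 191.0189] yang -87.68 F [ 1.0444  0.3092 -1.8855] w 0.0147 zax [ 0.0001  0.     -1.    ] -> d cm [-0.0635  0.0382 -0.0181] yaw 0.0004
[-0.0161 -0.0277 -0.0339]
```

View pics/v3.png

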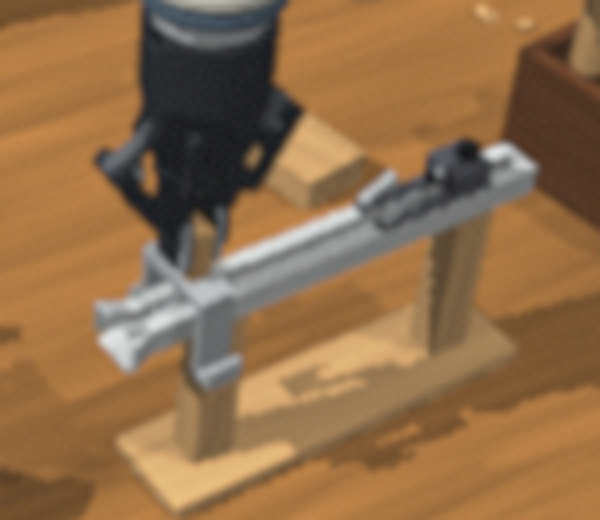

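The crossbar now stands astride the rail just inside the mouth (around (200,290) in the crop), and the forces are near zero. I'll slide on to just before the catch.

Request:
jog_arm(steps=[[1.0, -0.04, -1.0, 0, 0], [1.0, -0.03, -2.4, 0, 0], [1.0, -0.03, -4.0, 0, 0], [1.0, -0.03, -5.6, 0, 0], [1.0, -0.03, -7.2, 0, 0], [1.0, -0.03, -8.8, 0, 0], [1.0, -0.03, -10.2, 0, 0], [1.0, -0.03, -11.0, 0, 0]])

```text
clock: 7.0
tool_pos: [0.5995, 0.1014, 0.191]
orientation: [-0.0, 1.0, 0.02, -0.0]
wrist_force: [1.1, -0.3, -2.2]
grip_width: 0.0148
```

Request:
jog_arm(steps=[[1.0, 0, -0.3, 0.03, 0], [1.0, 0, -0.7, 0.05, 0], [1.0, 0, -1.1, 0.05, 0], [1.0, 0, -1.5, 0.05, 0], [1.0, 0, -1.5, 0.05, 0]])

```text
clock: 7.5
tool_pos: [0.5991, 0.1149, 0.1905]
orientation: [-0.0, 1.0, 0.02, 0.0]
wrist_force: [-0.6, 0.1, -2.8]
grip_width: 0.015
```

Run:
```python
from h import *
to(.6033-.041*.12,.12,.1912,92.3); print(env.sense()["ft_torque"])
```

```text
t 7.50 pos [599.1109 114.8589 190.5131] yang -87.73 F [-0.625   0.0904 -2.8066] w 0.0150 zax [ 0.0001  0.0001 -1.    ] -> d cm [-0.0526 -0.5166 -0.0686] yaw -0.0005
[-0.0163  0.0116  0.0211]
```

Request:
jog_arm(steps=[[1.0, -0.02, -0.4, 0, 0], [1.0, -0.03, -0.9, 0, 0], [1.0, -0.03, -1.4, 0, 0], [1.0, -0.03, -1.9, 0, 0], [1.0, -0.03, -2.4, 0, 0], [1.0, -0.03, -2.4, 0, 0]])

```text
clock: 8.1
tool_pos: [0.5979, 0.1395, 0.1907]
orientation: [-0.0, 1.0, 0.02, 0.0]
wrist_force: [0.2, -0.2, -0.7]
grip_width: 0.0151
```

Request:
jog_arm(steps=[[1.0, 0, -0.3, 0, 0], [1.0, 0, -0.6, 0, 0], [1.0, 0, -0.9, 0, 0], [1.0, 0, -1.2, 0, 0], [1.0, 0, -1.5, 0, 0], [1.0, 0, -1.5, 0, 0]])

```text
clock: 8.7
tool_pos: [0.5972, 0.1544, 0.1905]
orientation: [-0.0, 1.0, 0.02, 0.0]
wrist_force: [-0.1, 1.3, 0.8]
grip_width: 0.015
```

Run:
```python
from h import *
to(.6033-.041*.155,.155,.1912,92.3); print(env.sense()["ft_torque"])
```

```text
t 8.70 pos [597.1673 154.4071 190.5082] yang -87.71 F [-0.0689  1.284   0.7936] w 0.0150 zax [ 0.      0.0007 -1.    ] -> d cm [-0.0198 -0.0602 -0.0691] yaw -0.0001
[ 0.2118 -0.0033 -0.0547]
```

Request:
jog_arm(steps=[[1.0, 0, -0.25, 0, 0], [1.0, 0, -0.5, 0, 0], [1.0, 0, -0.75, 0, 0], [1.0, 0, -0.95, 0, 0], [1.0, 0, -0.95, 0, 0]])

```text
clock: 9.2
tool_pos: [0.5968, 0.1633, 0.1905]
orientation: [-0.0, 1.0, 0.02, -0.0]
wrist_force: [-0.6, -0.2, -0.1]
grip_width: 0.0151
```

Request:
jog_arm(steps=[[1.0, 0, -0.15, 0, 0], [1.0, 0, -0.3, 0, 0], [1.0, 0, -0.3, 0, 0]])

```text
clock: 9.5
tool_pos: [0.5967, 0.1659, 0.1904]
orientation: [0.0, 1.0, 0.02, -0.0]
wrist_force: [1.2, -4.5, -0.2]
grip_width: 0.0146
```

Request:
jog_arm(steps=[[1.0, 0, -0.15, 0, 0], [1.0, 0, -0.25, 0, 0], [1.0, 0, -0.25, 0, 0]])

```text
clock: 9.8
tool_pos: [0.5966, 0.1683, 0.1904]
orientation: [0.0, 1.0, 0.02, -0.0]
wrist_force: [0.6, -4.9, -0.2]
grip_width: 0.0148
```

Request:
jog_arm(steps=[[1.0, 0, -0.1, 0, 0], [1.0, 0, -0.2, 0, 0], [1.0, 0, -0.2, 0, 0]])

```text
clock: 10.1
tool_pos: [0.5965, 0.1699, 0.1904]
orientation: [0.001, 1.0, 0.02, -0.0]
wrist_force: [0.9, -7.3, 0.9]
grip_width: 0.0149
```

Request:
jog_arm(steps=[[1.0, 0, -0.1, 0, 0], [1.0, 0, -0.15, 0, 0], [1.0, 0, -0.15, 0, 0]])

```text
clock: 10.4
tool_pos: [0.5965, 0.1713, 0.1905]
orientation: [0.001, 1.0, 0.02, -0.0]
wrist_force: [1.6, -7.7, 0.8]
grip_width: 0.015
```

Run:
```python
from h import *
to(.6033-.041*.17,.17,.1912,92.3); print(env.sense()["ft_torque"])
n="scene";im,d=imaging.grab_frame(n)
cv2.imwrite("pics/v4.png",cv2.resize(im[140:220,340:430],None,fx=7,fy=7,interpolation=2)[:,:,::-1])
```

```text
t 10.40 pos [596.4671 171.2718 190.458 ] yang -87.71 F [ 1.6383 -7.6622  0.8065] w 0.0150 zax [-0.0001 -0.0014 -1.    ] -> d cm [-0.0188  0.1266 -0.074 ] yaw -0.0002
[-1.4029 -0.0958  0.0223]
```

View pics/v4.png

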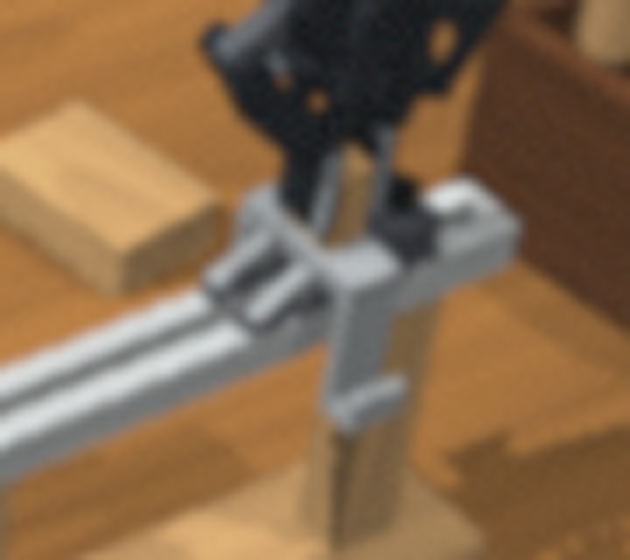

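Request:
jog_arm(steps=[[1.0, 0, -0.1, 0, 0], [1.0, 0, -0.15, 0, 0], [1.0, 0, -0.15, 0, 0]])

```text
clock: 10.75
tool_pos: [0.5964, 0.1724, 0.1904]
orientation: [0.001, 1.0, 0.02, -0.0]
wrist_force: [0.7, -8.2, 2.4]
grip_width: 0.0153
```

Request:
jog_arm(steps=[[1.0, 0, -0.1, 0, 0], [1.0, 0, -0.1, 0, 0], [1.0, 0, -0.1, 0, 0]])

```text
clock: 11.05
tool_pos: [0.5964, 0.1726, 0.1904]
orientation: [0.002, 1.0, 0.02, -0.0]
wrist_force: [0.9, -12.3, 1.7]
grip_width: 0.0148
```

Run:
```python
from h import *
to(.6033-.041*.17,.17,.1912,92.3); print(env.sense()["ft_torque"])
n="scene";im,d=imaging.grab_frame(n);C=cloud(n,d);P=C[140:220,340:430].reshape(-1,3)
for y in np.arange(.12,.2,.004):
    s=P[(abs(P[:,1]-y)<.002)&(P[:,0]>.57)&(P[:,0]<.64)&(P[:,2]>.155)&(P[:,2]<.187)];
    if len(s):print("%.3f"%y,len(s),np.percentile(s[:,2],[50,80,95,100]))
```

```text
t 11.05 pos [596.3811 172.63   190.4332] yang -87.70 F [  0.9365 -12.2812   1.6709] w 0.0148 zax [-0.0002 -0.0032 -1.    ] -> d cm [-0.0157  0.2628 -0.0758] yaw -0.0001
[-2.2523 -0.0864 -0.005 ]
0.120 11 [0.1591 0.1606 0.1613 0.1616]
0.124 18 [0.1594 0.1608 0.164  0.1662]
0.128 16 [0.1622 0.1665 0.1683 0.1699]
0.132 16 [0.1611 0.1668 0.169  0.1691]
0.136 20 [0.1646 0.1686 0.1709 0.1729]
0.140 22 [0.1655 0.1709 0.1727 0.1728]
0.144 16 [0.1633 0.1723 0.1736 0.1752]
0.148 22 [0.1726 0.1763 0.1776 0.1787]
0.152 25 [0.1672 0.1764 0.1795 0.1802]
0.156 19 [0.1639 0.1729 0.1785 0.1843]
0.160 53 [0.1756 0.1791 0.1815 0.1827]
0.164 54 [0.1757 0.181  0.1832 0.1865]
0.168 26 [0.1733 0.1795 0.182  0.1842]
0.172 20 [0.179  0.1824 0.1857 0.1865]
0.176 15 [0.1783 0.1809 0.1845 0.1868]
0.180 19 [0.1784 0.1799 0.1829 0.1842]
0.184 13 [0.1797 0.1805 0.1818 0.1829]
0.188 9 [0.1779 0.1806 0.1816 0.1816]
0.192 8 [0.1806 0.1815 0.1819 0.182 ]
0.196 8 [0.1796 0.1807 0.1825 0.1835]
0.200 14 [0.1788 0.1823 0.1843 0.1853]
```

A rigid stop shows at y ≈ 0.1726, buffer about 9 mm in, and the wedges stand at their original height. I'll ease back and feel for the catch.

Request:
jog_arm(steps=[[1.0, 0, 0.15, 0, 0], [1.0, 0, 0.3, 0, 0], [1.0, 0, 0.3, 0, 0]])

```text
clock: 11.4
tool_pos: [0.5965, 0.1706, 0.1904]
orientation: [0.001, 1.0, 0.02, -0.0]
wrist_force: [0.4, -7.6, 0.7]
grip_width: 0.015
```

Request:
jog_arm(steps=[[1.0, 0, 0.1, 0, 0], [1.0, 0, 0.2, 0, 0], [1.0, 0, 0.2, 0, 0]])

```text
clock: 11.7
tool_pos: [0.5966, 0.1689, 0.1904]
orientation: [0.0, 1.0, 0.02, -0.0]
wrist_force: [-1.0, -5.2, 0.5]
grip_width: 0.015
```

Request:
jog_arm(steps=[[1.0, 0, 0.05, 0, 0], [1.0, 0, 0.1, 0, 0], [1.0, 0, 0.1, 0, 0]])

```text
clock: 12.0
tool_pos: [0.5966, 0.1683, 0.1904]
orientation: [0.0, 1.0, 0.02, -0.0]
wrist_force: [1.5, -5.1, -0.1]
grip_width: 0.0148
```

Request:
jog_arm(steps=[[1.0, 0, 0.05, 0, 0], [1.0, 0, 0.1, 0, 0], [1.0, 0, 0.1, 0, 0]])

```text
clock: 12.3
tool_pos: [0.5966, 0.1681, 0.1905]
orientation: [-0.0, 1.0, 0.02, 0.0]
wrist_force: [-0.4, -0.6, -1.4]
grip_width: 0.0152
```

Request:
jog_arm(steps=[[1.0, 0, 0.05, 0, 0], [1.0, 0, 0.1, 0, 0], [1.0, 0, 0.1, 0, 0]])

```text
clock: 12.6
tool_pos: [0.5966, 0.1678, 0.1904]
orientation: [-0.001, 1.0, 0.02, 0.0]
wrist_force: [-0.0, 5.3, -2.5]
grip_width: 0.0151
```

The catch holds: the pull reversed to +5.3 N at y ≈ 0.168. I'll go back to neutral, release with a small opening, and lift.

Request:
jog_arm(steps=[[1.0, 0, -0.12, 0.03, 0], [1.0, 0, -0.12, 0.03, 0], [2.3, 0, -0.12, 0.03, 0], [2.3, 0, -0.12, 0.03, 0], [2.3, 0, -0.12, 0.03, 0], [2.3, 0, -0.12, 0.03, 0]])

```text
clock: 13.2
tool_pos: [0.5967, 0.1677, 0.1902]
orientation: [0.0, 1.0, 0.02, 0.0]
wrist_force: [-0.2, -0.9, -0.8]
grip_width: 0.0231
```

Request:
jog_arm(steps=[[2.3, 0, 0, -0.5, 0], [2.3, 0, 0, -1.2, 0], [2.3, 0, 0, -2.2, 0], [2.3, 0, 0, -3.5, 0], [2.3, 0, 0, -6, 0], [2.3, 0, 0, -9, 0], [2.3, 0, 0, -12, 0]])

```text
clock: 13.9
tool_pos: [0.5966, 0.1678, 0.3124]
orientation: [-0.0, 1.0, 0.02, 0.0]
wrist_force: [0.7, -0.1, 0.2]
grip_width: 0.0229
```

Request:
jog_arm(steps=[[2.3, -3, 0, 0, 0], [2.3, -7, 3, 0, 0], [2.3, -11, 7, 0, 0], [2.3, -15, 11, 0, 0], [2.3, -18, 15, 0, 0], [2.3, -20, 18, 0, 0], [2.3, -20, 18, 0, 0]])

```text
clock: 14.6
tool_pos: [0.4011, -0.0233, 0.3113]
orientation: [0.001, 1.0, 0.018, 0.0]
wrist_force: [0.5, 0.6, 0.1]
grip_width: 0.0231
```

Run:
```python
from h import *
to(.6,.17,.19,92.3)
ims={}
for n,(a,b,c,e) in dict(top=(100,150,280,205),scene=(340,130,430,230)).items():
    im,d=imaging.grab_frame(n);ims[n]=im;P=cloud(n,d)[b:e,a:c].reshape(-1,3)
    for lo,hi in((.12,.14),(.18,.192),(.205,.225)):
        s=P[(P[:,2]>lo)&(P[:,2]<hi)&(P[:,1]>.15)&(P[:,1]<.185)]
        if len(s)>5: print(n,lo,s.min(0),s.max(0),rect(s))
    for y in np.arange(.128,.165,.004):
        s=P[(abs(P[:,1]-y)<.002)&(P[:,0]>.57)&(P[:,0]<.64)&(P[:,2]>.155)];print(n,"%.3f"%y,len(s),np.percentile(s[:,2],[50,90,100]) if len(s) else "")
A=cv2.resize(ims["scene"][130:230,330:430],(400,400),interpolation=2);B=cv2.resize(ims["top"][150:220,95:195],(400,280),interpolation=2)
o=np.zeros((400,800,3),np.uint8);o[:,:400]=A;o[:280,400:]=B;cv2.imwrite("pics/end.png",o[:,:,::-1])
```

```text
t 14.60 pos [401.1042 -23.347  311.3436] yang -87.93 F [0.5333 0.5585 0.0847] w 0.0231 zax [ 0.0007 -0.0016 -1.    ] -> d cm [ 20.5659 -18.6243  12.1181] yaw -0.0041
top 0.12 [0.5515 0.1546 0.12  ] [0.6405 0.1829 0.1395] [595.8287 168.3511  88.3764  24.9355   2.7982]
top 0.18 [0.5654 0.1511 0.18  ] [0.6258 0.1841 0.1913] [595.7309 167.9371  30.3421  61.7812  83.9565]
top 0.205 [0.5824 0.1588 0.2055] [0.6081 0.176  0.2198] [595.5285 167.4523  25.5434  16.6244   3.8227]
top 0.128 32 [0.1615 0.1653 0.1659]
top 0.132 23 [0.1648 0.1679 0.1692]
top 0.136 26 [0.1662 0.1705 0.1713]
top 0.140 29 [0.1689 0.1734 0.1749]
top 0.144 27 [0.1708 0.1749 0.177 ]
top 0.148 28 [0.171  0.1767 0.1781]
top 0.152 33 [0.1743 0.1794 0.181 ]
top 0.156 78 [0.178  0.1816 0.1839]
top 0.160 138 [0.1885 0.2163 0.2188]
top 0.164 63 [0.2029 0.2179 0.2198]
scene 0.12 [0.55   0.1513 0.1203] [0.6391 0.1839 0.1398] [594.4534 167.9823  90.2999  28.3927   3.4633]
scene 0.18 [0.5651 0.1528 0.18  ] [0.6245 0.1847 0.1917] [594.1732 168.4214  60.2494  29.5251   5.2419]
scene 0.205 [0.5824 0.1568 0.2059] [0.6097 0.1774 0.22  ] [596.1539 167.2118  27.4089  18.8153   4.9979]
scene 0.128 21 [0.1621 0.1661 0.1679]
scene 0.132 15 [0.1653 0.1679 0.1686]
scene 0.136 18 [0.164 0.17  0.172]
scene 0.140 21 [0.1664 0.1728 0.175 ]
scene 0.144 21 [0.1643 0.1759 0.1766]
scene 0.148 17 [0.1712 0.1771 0.1787]
scene 0.152 25 [0.1661 0.1771 0.1837]
scene 0.156 77 [0.1766 0.1819 0.2171]
scene 0.160 119 [0.1916 0.2131 0.2184]
scene 0.164 51 [0.1875 0.216  0.2179]
```

View pics/end.png

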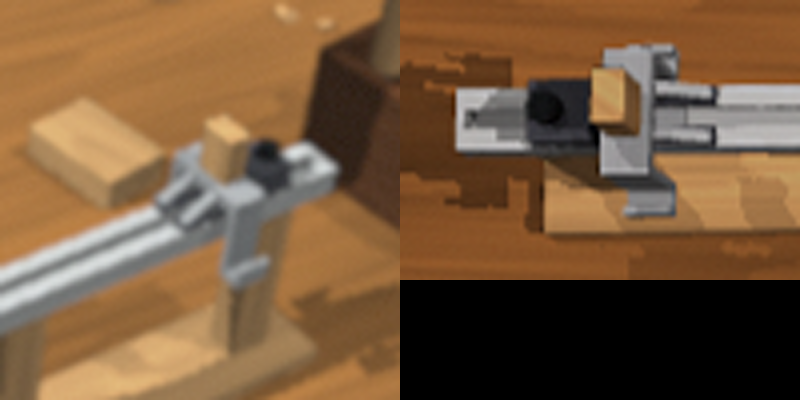

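The hanger stays at y ≈ 0.168, which leaves the buffer about 4.3 mm in. The wedges stand up behind the crossbar and the gripper is clear, so I'm handing the job in.

```bash
python3 -c "
from rig import order
print(order.close_job())"
```

```text
the job is handed in; nothing more can be done
None
```

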